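# Unlock a tube mixer, snap the sample tube into its clips and switch it on

## Robot

A 6-joint arm with a two-finger parallel gripper is mounted at the origin on the work surface. World frame = base frame: x ahead of the robot, y to its left, z up, the work surface at z = 0. Lengths are in m, angles in degrees, forces in N, time in s.
With the tool pointing down it reaches from about 0.325 to 0.75 m from the base axis. Payload 7.6 kg.
Tool frame: the origin (TCP) lies at the very end of the fingers, on their centre line; the grasp point (between the pads) lies 19 mm behind it; z points along the fingers, y is the direction in which the jaws open and shut (so a half turn about z gives the same grasp; the last joint's range is limited). The gripper opens to 85 mm and grips with 20 to 120 N. Pads are 22 mm wide; open, the fingers measure 114 mm over their backs; the gripper's body (76 mm by 85 mm) begins 54 mm behind the grasp point. The pads swing forward as they close: fully open they stand 13 mm farther back than shut.
Start: joints at [60.43, 2.991, 80.254, -0, 96.75, -4.028], TCP at [0.226, 0.474, 0.231] pointing down, gripper open.
Joint ranges: [-166.34, 166.34], [-52.06, 124.39], [6.96, 135.62], [-60.46, 240.46], [14.63, 156.25], [-167.68, 167.68]. Speed limits (degrees/s): [147.25, 147.25, 172.46, 180, 180, 180].

## Interface

Orientations are given as a 3x3 rotation matrix whose columns are the frame's x, y, z axes.
In Python, from rig import arm gives the robot as it stands.
- The arm moves only by the tool apply_moves, never from a script. Its argument "motion" is a list of rows, each a list of 5 numbers: the opening, from 0 (shut) to 1 (fully open), then the shift along the world's x, y, z in units of 50 mm (1.0 is 50 mm), then the turn about the world's z in units of 5 degrees (1.0 is 5 degrees). In form: [[claw, tx, ty, tz, spin], ...]. A call has 1 to 8 rows; each row is the pose to reach, as a shift and turn from the pose measured when the call began; what a row does not reach only later rows make up. A row lasts 1/10 s, in which the tool goes at most 50 mm and 8.59 degrees, less where a joint would pass 70% of its speed; a pose out of reach is approached as far as the arm can. A call with a gripper value outside its range is refused whole. The fingers move at their own pace and stop on an object; "grip_force" is the grip in N (left out, the last holds). Time passes only in rows, so rows that repeat a pose let the fingers close. It gives the time, the measured TCP pose, the force and the opening at its end, in the units of the state.
- arm.observe(): the state, without advancing time (a new reading comes with each control period).
- arm.camera(name): name is "scene" or "top"; returns (picture, depth): 480x640x3 uint8, red, green, blue; 480x640 float32, m along the optical axis (not along the pixel's ray), 0 where there is no reading.
- arm.get_calibration(name): a dict with "intrinsics" (3x3 intrinsics, pixels), "rvec" (rotation vector, rad) and "tvec" (3), from world to camera coordinates, as OpenCV has them. Camera axes: x right, y down, z forward; pixel columns grow to the right and rows downward; lengths in m; the calibration is good to about 2 mm. A picture is of the moment at which its call begins. get_calibration takes no time and is no camera call.
- arm.job_done(): hands the job in, once; it reports no verdict.
The state is a dict: "t": time; "q": joint angles; "joint_velocities": joint speeds; "tau": joint torques, N m; "tool_pos": TCP position; "orientation": TCP orientation; "force": force on the tool from outside, world axes, zero at the start; "ft_torque": the same for the moment, N m; "gripper_width": finger opening in m.
Only numpy, scipy, OpenCV 4.12 (cv2) and the standard library are available. Lean on these libraries where they do the work, as an engineer would, in place of code of your own. Each camera call takes 0.05 s, during which the arm holds its last target.

## Task

Get the tube mixer going: undo its transport lock by turning the lock knob clockwise to its stop (it has a left-hand thread), then slide the lock bar fully aside, away from the clips. Take the thick capped tube from its cradle, lay it over the two spring clips and push it straight down until it snaps home on both saddles, and stop pushing there, do not bear down on it; let go, then swing the toggle switch fully over to its other side. Leave the thin tube, the bottle and the beaker where they are.

Things in the scene. Friction and masses are not known exactly. Their poses are not given: they have to be found in the camera images.
- mixer: white bench tube mixer, fixed. Origin: bench level, below the middle of the two clips; x along the seated tube, y along the lock bar towards the grey lock housing, z up. It spans x -85..85, y -125..197 mm; its deck is 45 mm above the bench. Lock housing: x -42..42, y 127..194, top 97 mm above the bench, knob on top. Toggle switch at y = -95.
- seat: two rigid fixed saddles at x = -35 and 35 mm (12 mm wide in x), axes as the mixer's. Origin: midway between, at their top, 63 mm above the bench and 18 mm above the deck: the underside of the home tube rests there, its centre 14 mm higher, its axis along x, cap either way. More than 50 N of tube on saddles is bearing down.
- lips (a point): midway between the lips of the two spring clips, one clip at each saddle: a pair of sprung steel jaws 11 mm wide in x, 20 mm gap between lips; the jaws rise 3 mm above this point. Between the clips 59 mm in x are free for fingers. The tube meets the lips with its centre 22 mm above home; the push peaks at about 11 N some 17 mm above home and is gone by 10 mm; from there the jaws pull it home.
- knob (a joint): lock knob: 0 = locked (start), grows as it is turned CLOCKWISE seen from above (left-hand thread) to its stop at 1.45 rad; friction 0.06 N m. The knob stays at its height; inside it lifts a pin that blocks the bar, which is free beyond 1 rad.
- knob_grip (a point): on the vertical knob axis, in the knob's upright black grip: 46 mm long along this point's x, 14 mm thick (y), 32 mm high; its top is 7 mm above this point, the round disc under it (48 mm across) 23 mm below. The point turns with the knob.
- bar (a joint): lock bar: 0 = across the space between the clips (start), blocking it; grows to 0.088 m as it slides along the mixer's +y to its stop, clear of the clips; friction 2 N, stays where left. Held fast until the knob is undone.
- bar_tab (a point): on the upright steel tab at the bar's free end, midway between the clips at the start; moves with the bar. Tab 12 mm thick in the mixer's y, 22 mm in x; its top 14 mm above this point. The flat bar, 14 mm wide, runs from it to the lock housing, its top 26 mm below this point.
- tube: sample tube, the thick one: white, 28 mm diameter, grey cap 34 mm across, about 60 g, lying level in a cradle. Origin: on its axis, halfway along the 100 mm barrel; x along the tube towards the cap (barrel -50..50, cap to 64, blunt tip to -62 mm). Hold it here, across x: supports of cradle and clips are at x = -35 and 35. Its roll is free.
- cradle_a: fixed grey plastic cradle, 100 x 50 mm: two V supports, 12 mm wide, at x = -35 and 35 on a 5 mm base. It carries the thick tube, axis 32 mm above the bench. Origin: centre of its underside. It takes either of the two cradle places.
- thin_tube: bystander: thin white tube, 16 mm diameter, 114 mm long, in another, equal cradle. Origin: on its axis, halfway along the barrel.
- switch (a joint): toggle lever: 0 = off, leaning to the mixer's -x (start); 1.0 rad = on, leaning to +x; stays where left, friction 0.06 N m.
- switch_tip (a point): centre of the black ball, 26 mm across, at the lever's end. The lever turns about the mixer's y; its pivot is 63 mm above the bench at x = 0, y = -95 mm of the mixer, 50 mm from the ball. The ball is 107 mm above the bench at both ends (113 midway) and goes from x = -24 to 24 mm. The block below is 70 x 50 mm, top 66 mm above the bench.
- bottle: bystander: white wash bottle, 64 mm diameter, 150 mm high. Origin: centre of its underside.
- beaker: bystander: glass beaker, 68 mm diameter, 85 mm high. Origin: centre of its underside.
Not all that is in view belongs to the job. What is shaped like the tube but pink is not meant.

How it is judged (in metres and radians):
On the way, in this order (a step that is already met when the one before it is completed fails the run):
1. the lock knob is undone clockwise (value of joint knob above 1.2 rad), for 0.1 s.
2. the lock bar is slid aside (value of joint knob above 1.2 rad and value of joint bar above 0.075 m), for 0.1 s.
3. the thick tube is snapped home in both clips (x of tube in the frame of seat between -0.012 and 0.012 m and y of tube in the frame of seat between -0.004 and 0.004 m and z of tube in the frame of seat between 0.011 and 0.017 m and angle between the x axis of tube and the x axis of seat, either way round below 0.08 rad), for 0.2 s.
4. the switch is thrown over (all of step 3 and value of joint switch above 0.8 rad), for 0.1 s.
At the end, for the whole second after the job is handed in: knob turned clockwise beyond 1.2 rad, bar slid beyond 75 of its 88 mm, tube at rest home in both clips (centre within 3 mm in height, 4 mm across, 12 mm along and 0.08 rad of the seat), switch beyond 0.8 rad (all of step 2 and all of step 4 and linear speed of tube below 0.02 m/s); the robot touches nothing.
It fails at once if the tube is borne down hard on its saddles (contact force between tube and seat above 50 N).
It fails at once if the thin_tube is disturbed (distance of thin_tube from where it was at the start of the episode above 0.025 m).
It fails at once if the bottle is disturbed (distance of bottle from where it was at the start of the episode above 0.025 m).
It fails at once if the beaker is disturbed (distance of beaker from where it was at the start of the episode above 0.025 m).
It also fails if it takes over 64 s, if anything falls off the work surface, if the arm or the gripper's body presses on something with over 40 N, if the wrist force passes 120 N, or if a joint passes its speed limit or range.

## Working session

There is one attempt and no reset: what is moved stays moved. The work goes in short steps, Python scripts to look and compute and a tool call to move; the robot and the scene stay as the last step left them, time stands still between calls to the robot, and variables do not carry over. Pictures are saved under pics/ and viewed, and the job is handed in when it is done.

Besides the shell and the picture viewer there is one more tool, called after "Call:" as name(argument=value, ...) on one line, values as JSON. apply_moves: Moves the arm, as the interface text tells. Its arguments: {"type":"object","properties":{"motion":{"type":"array"},"grip_force":{"type":"number"}},"required":["motion"]}

```bash
mkdir -p pics && ls
cat > h.py <<'E'
from rig import arm
import numpy as np, cv2
def cal(n):
    c=arm.get_calibration(n);R,_=cv2.Rodrigues(np.array(c["rvec"],float));return np.array(c["intrinsics"],float).reshape(3,3),R,np.array(c["tvec"],float).ravel()
def snap(tag):
    for n in ("scene","top"):
        p,d=arm.camera(n);cv2.imwrite(f"pics/{tag}_{n}.png",p[:,:,::-1]);np.save(f"{tag}_{n}.npy",d)
def pt(n,u,v,d):
    K,R,t=cal(n);return R.T@(np.array([(u-K[0,2])/K[0,0]*d,(v-K[1,2])/K[1,1]*d,d])-t)
def cloud(n,d):
    K,R,t=cal(n);v,u=np.mgrid[0:480,0:640]
    P=np.stack([(u-K[0,2])/K[0,0]*d,(v-K[1,2])/K[1,1]*d,d],-1)
    W=(P-t)@R;W[d<=0]=np.nan;return W
def proj(n,P):
    K,R,t=cal(n);c=R@np.array(P,float)+t;q=K@c;return q[:2]/q[2]
def st():
    s=arm.observe();print({k:np.round(s[k],4).tolist() for k in ("t","q","tool_pos","orientation","force","gripper_width")})
E
python3 - <<'E'
from h import *
snap("a");st()
for n in("scene","top"):
    K,R,t=cal(n);print(n,K.round(1).tolist(),(-R.T@t).round(3),R.round(3).tolist())
E
```

```text
pics
{'t': 0.1, 'q': [60.4277, 3.0237, 80.3069, -0.0005, 96.752, -4.0273], 'tool_pos': [0.2262, 0.4734, 0.2306], 'orientation': [[-0.9022, 0.4312, -0.0007], [0.4312, 0.9022, -0.0013], [0.0001, -0.0014, -1.0]], 'force': [-0.1565, 0.6743, -0.0515], 'gripper_width': 0.0856}
scene [[460.0, 0.0, 326.0], [0.0, 460.0, 230.8], [0.0, 0.0, 1.0]] [ 1.053 -0.51   0.852] [[0.692, 0.722, 0.008], [0.542, -0.512, -0.667], [-0.477, 0.466, -0.745]]
top [[492.6, 0.0, 322.8], [0.0, 492.6, 237.5], [0.0, 0.0, 1.0]] [ 0.246 -0.046  1.466] [[-0.033, -0.999, 0.003], [-0.977, 0.032, -0.212], [0.212, -0.01, -0.977]]
```

View pics/a_scene.png

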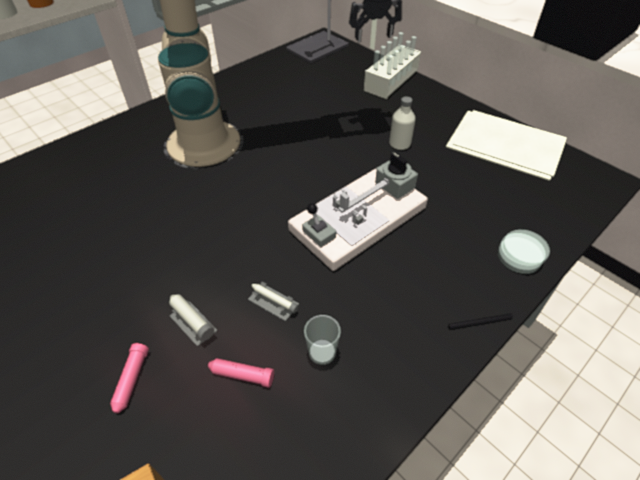

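View pics/a_top.png

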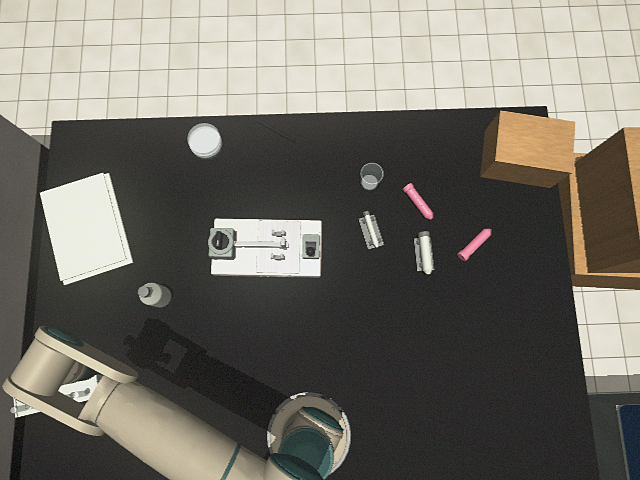

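The top view has four tube-like things: white thick (425,253), white thin in its cradle (371,230), and pink at (418,201) and (475,244). I choose the white thick one with the grey cap at (425,253), and check it in close crops.

Run:
```python
import cv2
t=cv2.imread("pics/a_top.png");s=cv2.imread("pics/a_scene.png")
f=lambda im,x,y,w,h,k:cv2.resize(im[y:y+h,x:x+w],None,fx=k,fy=k,interpolation=cv2.INTER_CUBIC)
cv2.imwrite("pics/c1.png",f(t,200,205,130,80,6))
cv2.imwrite("pics/c2.png",f(t,350,190,100,100,6))
cv2.imwrite("pics/c3.png",f(s,280,145,160,120,5))
cv2.imwrite("pics/c4.png",f(s,150,270,160,100,5))
```

```text
(no output)
```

View pics/c1.png

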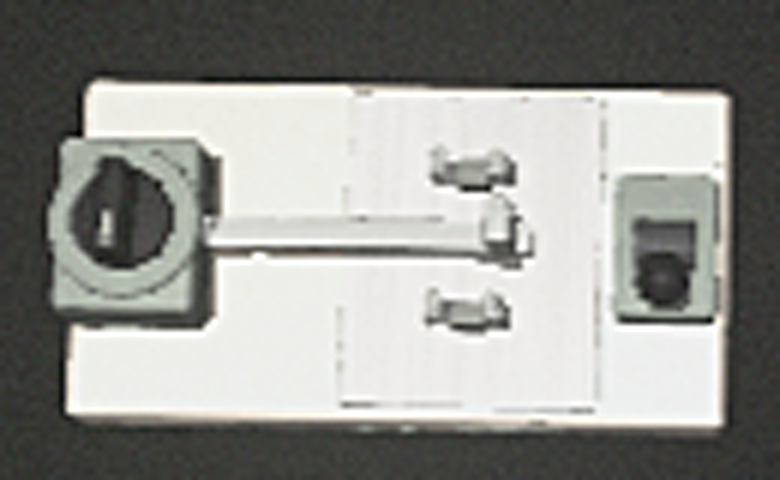

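View pics/c2.png

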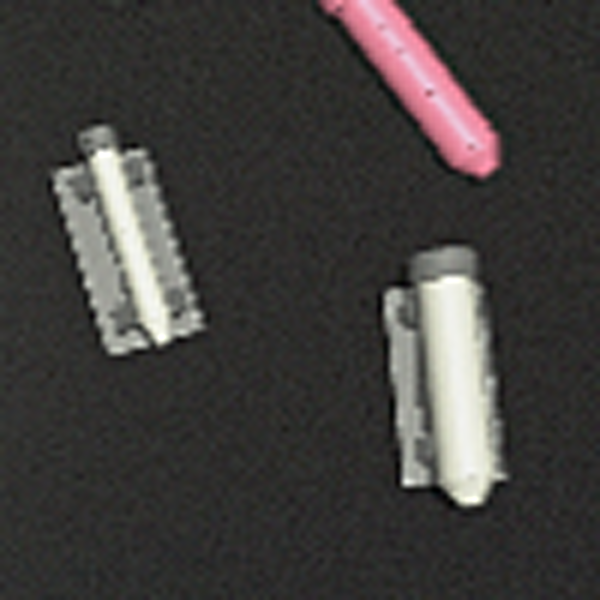

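View pics/c3.png

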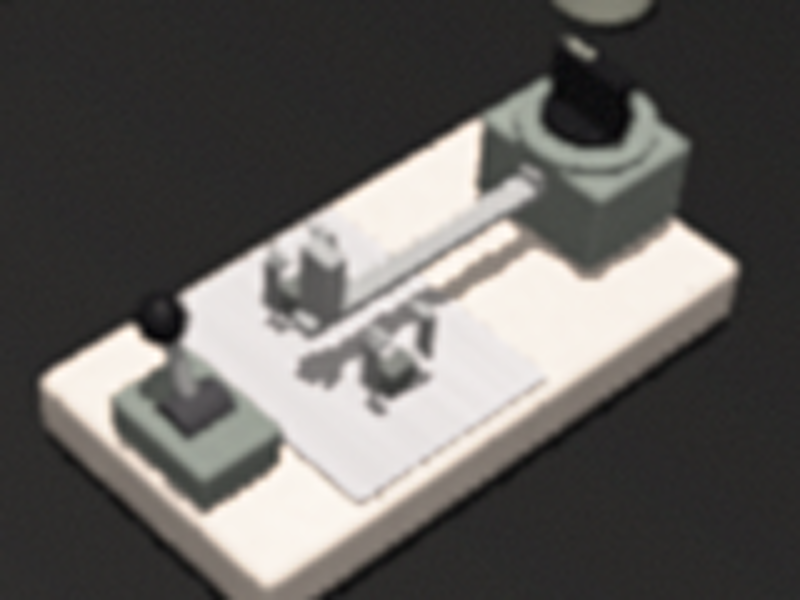

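View pics/c4.png

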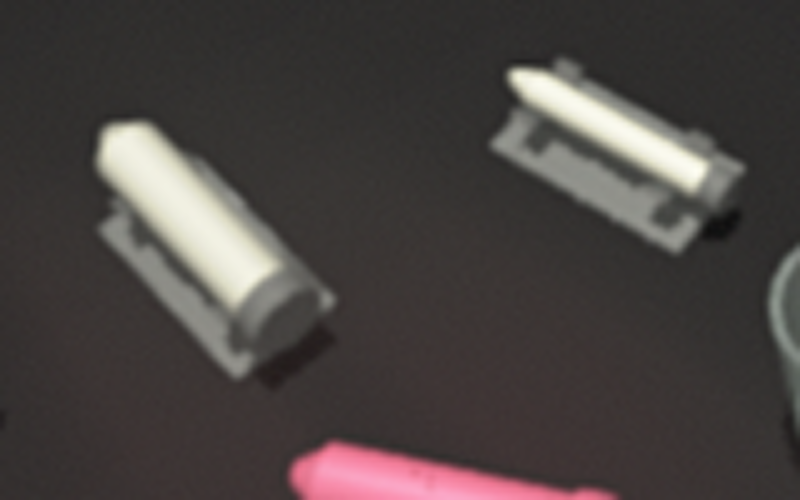

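The crop shows a white barrel with a grey cap in its cradle at (425,253) in the top view, cap end up (+x world). That is the thick tube. The mixer's switch ball is at (310,251) and the knob at (220,241). Now I measure the poses from depth.

Run:
```python
from h import *
for n in("scene","top"):
    d=np.load(f"a_{n}.npy");im=cv2.imread(f"pics/a_{n}.png");W=cloud(n,d);z=W[...,2]
    bench=(np.abs(z)<.01)&(W[...,0]>.3)&(W[...,0]<.7)&(abs(W[...,1])<.4)
    print(n,"bench z",np.median(z[bench]),z[bench].std())
    # mixer deck
    g=im.min(-1)>120
    m=(z>.035)&(z<.055)&(W[...,0]>.3)&(W[...,0]<.75)&(W[...,1]>-.25)&(W[...,1]<.35)
    k,l,s,c=cv2.connectedComponentsWithStats(m.astype(np.uint8))
    i=1+np.argmax(s[1:,4]);mm=l==i
    P=W[mm][:,:2].astype(np.float32)
    print("deck",s[i],np.median(z[mm]));r=cv2.minAreaRect(P);print(r, cv2.boxPoints(r).round(4).tolist())
    # tube: white, z>.03
    px=W[...,0];py=W[...,1]
    for nm,lo in(("y<-.1",0),):
        m=(z>.02)&(py<-.05)&(py>-.6)&(px>.3)&(px<.85)
        k,l,s,c=cv2.connectedComponentsWithStats(m.astype(np.uint8))
        for i in range(1,k):
            if s[i,4]>30:
                Q=W[l==i];print(s[i],Q.min(0).round(3),Q.max(0).round(3),np.median(Q,0).round(3))
```

```text
scene bench z 0.0007898717818423741 0.0017819543320958288
deck [ 289  168  139   95 4595] 0.0430301154794388
((0.5371847748756409, 0.10789265483617783), (0.3211197257041931, 0.17320741713047028), 87.2646713256836) [[0.4429999887943268, -0.04839999973773956], [0.6159999966621399, -0.05660000070929527], [0.6313999891281128, 0.26409998536109924], [0.45829999446868896, 0.27239999175071716]]
[302 237  34  31 201] [ 0.5   -0.057  0.02 ] [ 0.613 -0.05   0.044] [ 0.572 -0.052  0.032]
[252 282  47  31 469] [ 0.527 -0.231  0.02 ] [ 0.64  -0.178  0.036] [ 0.591 -0.204  0.029]
[170 295  45  46 848] [ 0.442 -0.38   0.02 ] [ 0.567 -0.342  0.051] [ 0.519 -0.363  0.044]
[ 305  315   36   46 1135] [ 0.703 -0.242  0.02 ] [ 0.771 -0.176  0.09 ] [ 0.734 -0.206  0.061]
[111 343  37  67 921] [ 0.48  -0.564  0.02 ] [ 0.574 -0.46   0.037] [ 0.532 -0.514  0.028]
[210 358  64  28 859] [ 0.613 -0.394  0.02 ] [ 0.725 -0.31   0.036] [ 0.673 -0.354  0.028]
[121 463  44  17 380] [ 0.737 -0.595  0.059] [ 0.769 -0.556  0.144] [ 0.75  -0.567  0.14 ]
top bench z -0.00015489309267263597 0.0032518514338478327
deck [ 211
[... 265 characters left out ...]
000772476196], [0.45750001072883606, 0.27140000462532043]]
[ 481  125   29   52 1044] [ 0.732 -0.6    0.02 ] [ 0.85  -0.556  0.149] [ 0.774 -0.576  0.12 ]
[360 163  23  27 359] [ 0.702 -0.243  0.021] [ 0.769 -0.177  0.091] [ 0.749 -0.212  0.063]
[403 183  30  36 327] [ 0.609 -0.395  0.02 ] [ 0.721 -0.312  0.038] [ 0.664 -0.354  0.028]
[362 211  19  36 251] [ 0.527 -0.232  0.02 ] [ 0.638 -0.182  0.04 ] [ 0.583 -0.205  0.029]
[319 220   3  49  73] [ 0.465 -0.058  0.021] [ 0.609 -0.05   0.063] [ 0.564 -0.052  0.039]
[458 229  33  31 346] [ 0.479 -0.566  0.02 ] [ 0.57  -0.461  0.04 ] [ 0.524 -0.511  0.028]
[418 231  15  44 428] [ 0.437 -0.382  0.023] [ 0.566 -0.344  0.053] [ 0.504 -0.36   0.043]
```

Run:
```python
from h import *
yaw=np.radians(-2.97);X=np.array([np.cos(yaw),np.sin(yaw)]);Y=np.array([-X[1],X[0]])
O=np.array([.5355,.107])-.036*Y;print("O",O)
M=np.stack([X,Y])
for n in("scene","top"):
    d=np.load(f"a_{n}.npy");im=cv2.imread(f"pics/a_{n}.png").astype(int);W=cloud(n,d);z=W[...,2]
    L=(W[...,:2]-O)@M.T;x=L[...,0];y=L[...,1]
    black=im.max(-1)<75
    def rep(nm,m):
        Q=np.c_[L[m],z[m]]*1000
        if len(Q)==0:print(n,nm,"none");return
        print(n,nm,len(Q),"min",np.percentile(Q,3,axis=0).round(1),"max",np.percentile(Q,97,axis=0).round(1),"med",np.median(Q,0).round(1))
    rep("ball",(abs(x)<.06)&(abs(y+.095)<.03)&(z>.09)&(z<.14))
    rep("ballraw",(abs(x)<.06)&(abs(y+.095)<.03)&(z>.075)&(z<.14)&black)
    k=(abs(x)<.06)&(abs(y-.16)<.05)&(z>.108)&(z<.17);rep("knob",k)
    rep("knobtop",(abs(x)<.06)&(abs(y-.16)<.05)&(z>.128)&(z<.17))
    rep("tab",(abs(x)<.018)&(abs(y)<.03)&(z>.08)&(z<.14))
    rep("clip+",(x>.02)&(x<.05)&(abs(y)<.03)&(z>.07)&(z<.14))
    rep("clip-",(x<-.02)&(x>-.05)&(abs(y)<.03)&(z>.07)&(z<.14))
    rep("housing top",(abs(x)<.06)&(abs(y-.16)<.06)&(z>.09)&(z<.102))
    # tube
    m=(W[...,1]<-.335)&(W[...,1]>-.395)&(W[...,0]>.43)&(W[...,0]<.58)&(z>.036)
    Q=W[m]; print("tube",len(Q),Q.min(0).round(4),Q.max(0).round(4))
    B=Q[(Q[:,0]>.46)&(Q[:,0]<.54)]
    from scipy.optimize import least_squares
    # cylinder fit r=.014 axis height free
    f=lambda p:(np.hypot((B[:,1]-p[0]-p[1]*(B[:,0]-.5))*np.cos(np.arctan(p[1])),B[:,2]-p[2])-.014)
    r=least_squares(f,[-.36,0,.032],loss="soft_l1",f_scale=.001);print(r.x,np.degrees(np.arctan(r.x[1])),np.std(r.fun))
```

```text
O [0.53363473 0.07104836]
scene ball 121 min [ -30.  -104.4   91.4] max [ -9.9 -84.5 120.2] med [-17.  -95.7 113.6]
scene ballraw 83 min [ -30.8 -105.8  103.6] max [-10.4 -88.6 120.3] med [-18.7 -97.7 115.1]
scene knob 292 min [-18.6 142.3 108.5] max [ 24.5 167.8 140.9] med [  4.1 156.6 123.7]
scene knobtop 125 min [-18.6 154.2 128.5] max [ 24.  168.3 141.3] med [  3.7 158.3 137.5]
scene tab 208 min [ -8.3 -24.5  80.7] max [ 12.1  25.7 122.7] med [  4.2 -18.8  97.4]
scene clip+ 67 min [ 30.4 -16.9  70.6] max [42.1 21.3 92.6] med [ 36.9 -11.4  86.3]
scene clip- 54 min [-39.5 -17.   70.9] max [-27.9  21.7  93.2] med [-32.5 -12.8  87. ]
scene housing top 335 min [-36.2 128.5  90.8] max [ 43.1 190.1 101.7] med [ 23.6 143.8  96.4]
tube 712 [ 0.4415 -0.3755  0.036 ] [ 0.5672 -0.3424  0.0514]
[-0.36029355  0.03540528  0.03283433] 2.02772623259604 0.0011440292702692245
top ball 66 min [ -37.2 -107.1  107.8] max [-15.5 -84.9 121.3] med [-26.9 -96.1 115.7]
top ballraw 63 min [ -37.3 -107.1   77.8] max [ -5.7 -85.7 121.5] med [-26.3 -96.2 115.4]
top knob 177 min [-23.4 140.8 108.3] max [ 19.8 177.8 142.1] med [ -2.1 156.1 130.7]
top knobtop 95 min [-22.9 152.4 129.5] max [ 20.3 166.4 142.7] med [ -2.6 158.5 137.9]
top tab 98 min [-11.9 -26.5  80.2] max [  7.2  25.7 123.4] med [ -2.3 -14.5  86.7]
top clip+ 31 min [ 28.1 -19.1  76.4] max [39.5 18.4 93.4] med [ 33.4 -10.9  89.4]
top clip- 32 min [-41.9 -18.7  74. ] max [-29.1  18.1  92.3] med [-36.  -10.6  87.7]
top housing top 372 min [-41.8 126.5  90.9] max [ 39.  192.3 101.7] med [ -8.2 155.   97. ]
tube 375 [ 0.4398 -0.3757  0.0361] [ 0.5661 -0.3441  0.0533]
[-0.36264171  0.02860116  0.03262904] 1.6382793677530818 0.0025284274636411808
```

Call:
apply_moves(motion=[[1,0.8,-0.6,0,0.6],[1,1.6,-1.2,0,1.2],[1,2.4,-1.8,0,1.8],[1,3.2,-2.4,-0.1,2.4],[1,4.0,-3.0,-0.2,3.0],[1,4.8,-3.6,-0.3,3.6],[1,5.6,-4.2,-0.4,4.2],[1,6.32,-4.85,-0.6,4.5]], grip_force=40)

```text
t: 0.9
tool_pos: [0.5434, 0.2299, 0.2006]
orientation: [[-0.999, 0.051, 0.0], [0.051, 0.999, -0.001], [-0.0, -0.001, -1.0]]
force: [0.6, 0.0, 1.0]
gripper_width: 0.0853
```

Run:
```python
from h import *
st()
W=cloud("scene",np.load("a_scene.npy"))
print(W[105:140:8,402].round(3).tolist())
```

```text
{'t': 0.9, 'q': [19.3784, 14.1012, 71.4816, -0.0641, 94.4137, -67.6888], 'tool_pos': [0.5434, 0.2299, 0.2006], 'orientation': [[-0.9987, 0.0513, 0.0004], [0.0513, 0.9987, -0.001], [-0.0005, -0.001, -1.0]], 'force': [0.5653, 0.048, 1.0346], 'gripper_width': 0.0853}
[[0.397, 0.421, 0.131], [0.408, 0.411, 0.115], [0.418, 0.402, 0.098], [0.421, 0.405, 0.071], [0.425, 0.405, 0.045]]
```

Call:
apply_moves(motion=[[0.6,-0.02,0.02,-0.6,0],[0.5,-0.02,0.02,-1.2,0],[0.4,-0.02,0.02,-1.67,0],[0.1,-0.02,0.02,-1.67,0],[0,-0.02,0.02,-1.67,0],[0,-0.02,0.02,-1.67,0],[0,-0.02,0.02,-1.67,0]], grip_force=40)

```text
t: 1.6
tool_pos: [0.542, 0.2321, 0.117]
orientation: [[-0.999, 0.05, -0.0], [0.05, 0.999, 0.001], [0.0, 0.001, -1.0]]
force: [1.1, 5.5, -11.2]
gripper_width: 0.0131
```

Call:
apply_moves(motion=[[0,0,0,0,-1.5],[0,0,0,0,-3],[0,0,0,0,-4.5],[0,0,0,0,-6],[0,0,0,0,-7.5],[0,0,0,0,-9],[0,0,0,0,-10.5],[0,0,0,0,-12]])

```text
t: 2.4
tool_pos: [0.5417, 0.232, 0.117]
orientation: [[-0.451, 0.892, -0.001], [0.892, 0.451, -0.0], [0.0, -0.001, -1.0]]
force: [1.9, -0.6, -9.1]
gripper_width: 0.0131
```

Call:
apply_moves(motion=[[0,0,0,0,-1.5],[0,0,0,0,-3.0],[0,0,0,0,-4.2],[0,0,0,0,-4.4],[0,0,0,0,-4.4],[0,0,0,0,-4.4]])

```text
t: 3.0
tool_pos: [0.5416, 0.232, 0.117]
orientation: [[-0.086, 0.996, -0.001], [0.996, 0.086, 0.0], [0.0, -0.001, -1.0]]
force: [1.2, 0.3, -8.6]
gripper_width: 0.0131
```

Run:
```python
from h import *
s=arm.observe();st();print(s["ft_torque"]);o=s["orientation"];print(np.degrees(np.arctan2(o[1][1],o[0][1])))
snap("b")
t=cv2.imread("pics/b_top.png")
s=cv2.imread("pics/b_scene.png")
f=lambda im,x,y,w,h,k:cv2.resize(im[y:y+h,x:x+w],None,fx=k,fy=k,interpolation=cv2.INTER_CUBIC)
cv2.imwrite("pics/b1.png",np.vstack([f(t,190,200,150,85,5),f(s,290,120,150,85,5)])[:,:750][::1])
```

```text
{'t': 3.0, 'q': [19.5923, 16.895, 77.8264, 0.0185, 85.3253, 14.6443], 'tool_pos': [0.5416, 0.232, 0.117], 'orientation': [[-0.0862, 0.9963, -0.0009], [0.9963, 0.0862, 0.0], [0.0001, -0.0009, -1.0]], 'force': [1.1654, 0.2927, -8.6287], 'gripper_width': 0.0131}
[ 0.08530941 -0.08041956 -0.03536177]
4.946516319525209
```

Call:
apply_moves(motion=[[0.3,0,0,0,0],[0.4,0,0,0,0],[0.4,0,0,0,0],[0.5,0,0,0.8,0],[0.6,0,0,1.6,0],[0.6,0,-0.5,1.6,-0.8],[0.6,0,-1.0,1.6,-1.6]])

```text
t: 3.8
tool_pos: [0.5424, 0.1821, 0.1998]
orientation: [[0.055, 0.998, 0.004], [0.998, -0.055, 0.001], [0.002, 0.004, -1.0]]
force: [0.0, -0.7, -0.0]
gripper_width: 0.0512
```

Run:
```python
from h import *
st()
X=np.array([.9987,-.0518]);Y=np.array([.0518,.9987]);M=np.stack([X,Y]);O=np.array([.53363,.07105])
for n in("scene","top"):
    W=cloud(n,np.load(f"a_{n}.npy"));L=(W[...,:2]-O)@M.T;z=W[...,2]
    m=(abs(L[...,0])<.02)&(abs(L[...,1])<.05)&(z>.1)&(z<.135)
    Q=np.c_[L[m],z[m]]*1000;print(len(Q),Q.min(0).round(1),Q.max(0).round(1),np.median(Q,0).round(1))
snap("c")
t=cv2.imread("pics/c_top.png");s=cv2.imread("pics/c_scene.png")
f=lambda im,x,y,w,h,k:cv2.resize(im[y:y+h,x:x+w],None,fx=k,fy=k,interpolation=cv2.INTER_CUBIC)
cv2.imwrite("pics/c5.png",np.hstack([f(t,200,200,130,90,3),f(s,290,120,130,90,3)]))
```

```text
{'t': 3.8, 'q': [14.8528, 11.0327, 75.1089, 0.0194, 93.6104, 18.0106], 'tool_pos': [0.5424, 0.1821, 0.1998], 'orientation': [[0.0551, 0.9985, 0.0041], [0.9985, -0.0551, 0.0014], [0.0017, 0.004, -1.0]], 'force': [0.0471, -0.7365, -0.0397], 'gripper_width': 0.0512}
96 [-11.  -24.  100.3] [ 13.   -8.8 124.2] [  4.5 -19.6 115.9]
38 [-12.3 -24.1 100.4] [  8.3 -11.8 128.2] [ -3.3 -18.5 118.9]
```

View pics/c5.png

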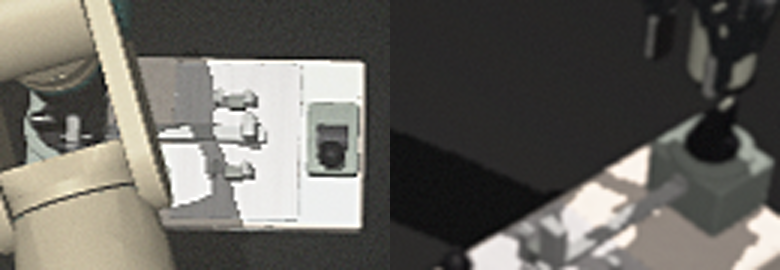

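Call:
apply_moves(motion=[[0.6,-0.06,-0.9,0,0],[0.55,-0.12,-1.8,0,0],[0.5,-0.19,-2.57,0,0],[0.5,-0.19,-2.57,-0.4,0],[0.5,-0.19,-2.57,-1.2,0],[0.5,-0.19,-2.57,-1.94,0],[0.2,-0.19,-2.57,-1.94,0],[0,-0.19,-2.57,-1.94,0]], grip_force=30)

```text
t: 4.7
tool_pos: [0.5322, 0.0519, 0.1002]
orientation: [[0.057, 0.998, -0.001], [0.998, -0.057, 0.0], [-0.0, -0.001, -1.0]]
force: [5.7, 0.3, -18.2]
gripper_width: 0.0211
```

Call:
apply_moves(motion=[[0,0,0,0,0],[0,0,0,0,0]])

```text
t: 4.9
tool_pos: [0.5322, 0.0519, 0.1002]
orientation: [[0.056, 0.998, -0.001], [0.998, -0.056, -0.0], [-0.0, -0.001, -1.0]]
force: [2.8, -1.9, -17.8]
gripper_width: 0.021
```

Run:
```python
from h import *
st();snap("d")
t=cv2.imread("pics/d_top.png");s=cv2.imread("pics/d_scene.png")
f=lambda im,x,y,w,h,k:cv2.resize(im[y:y+h,x:x+w],None,fx=k,fy=k,interpolation=cv2.INTER_CUBIC)
cv2.imwrite("pics/d1.png",np.hstack([f(t,200,200,130,90,3),f(s,290,140,130,90,3)]))
```

```text
{'t': 4.9, 'q': [1.6199, 9.33, 88.6488, -0.014, 82.0969, 4.8509], 'tool_pos': [0.5322, 0.0519, 0.1002], 'orientation': [[0.0563, 0.9984, -0.0013], [0.9984, -0.0563, -0.0003], [-0.0004, -0.0013, -1.0]], 'force': [2.7887, -1.9037, -17.8023], 'gripper_width': 0.021}
```

View pics/d1.png

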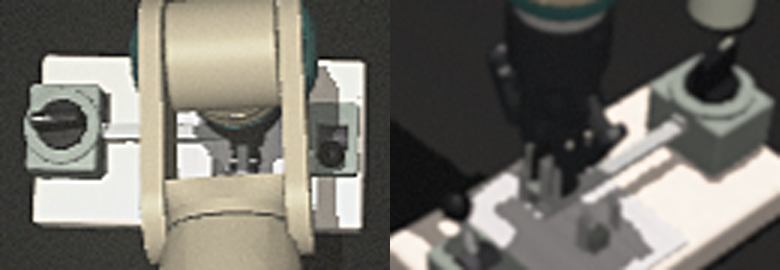

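The knob's grip now lies along the bar axis (turned about 83°), and the tab is held (opening 21 mm). Next I slide the bar.

Call:
apply_moves(motion=[[0,0.02,0.35,0,0],[0,0.04,0.7,0,0],[0,0.055,1.05,0,0],[0,0.07,1.4,0,0],[0,0.08,1.6,0,0],[0,0.09,1.72,0,0],[0,0.09,1.72,0,0],[0,0.09,1.72,0,0]])

```text
t: 5.8
tool_pos: [0.5368, 0.1382, 0.1002]
orientation: [[0.056, 0.998, -0.001], [0.998, -0.056, 0.001], [0.001, -0.001, -1.0]]
force: [3.8, 2.0, -17.4]
gripper_width: 0.0212
```

Call:
apply_moves(motion=[[0.4,0,0,0,0],[0.4,0,0,0,0],[0.4,0,0,0.8,0],[0.5,0,0,1.7,0],[0.6,0,-0.8,2.2,-1.5],[0.7,-0.1,-1.7,2.4,-3],[0.7,-0.15,-2.6,2.4,-4.5],[0.7,-0.2,-3.5,2.4,-6]])

```text
t: 6.6
tool_pos: [0.527, -0.0387, 0.2236]
orientation: [[0.552, 0.834, 0.005], [0.834, -0.552, 0.0], [0.003, 0.004, -1.0]]
force: [0.3, 0.6, 0.4]
gripper_width: 0.0595
```

Run:
```python
from h import *
st()
```

```text
{'t': 6.6, 'q': [-8.2359, 3.4481, 80.658, 0.0631, 95.6108, 25.2894], 'tool_pos': [0.527, -0.0387, 0.2236], 'orientation': [[0.5522, 0.8337, 0.005], [0.8337, -0.5522, 0.0004], [0.0031, 0.004, -1.0]], 'force': [0.3107, 0.6263, 0.3727], 'gripper_width': 0.0595}
```

Call:
apply_moves(motion=[[0.7,-0.07,-0.9,0,-1.4],[0.7,-0.14,-1.8,0,-2.8],[0.7,-0.21,-2.7,0,-4.2],[0.7,-0.28,-3.6,0,-5.6],[0.7,-0.35,-4.5,0,-7],[0.7,-0.42,-5.4,0,-8.4],[0.7,-0.49,-6.3,-0.6,-9.8],[0.7,-0.49,-6.45,-1.5,-10.93]])

```text
t: 7.4
tool_pos: [0.5032, -0.3671, 0.1542]
orientation: [[1.0, 0.023, 0.012], [0.023, -1.0, -0.013], [0.012, 0.013, -1.0]]
force: [0.7, -0.2, -0.6]
gripper_width: 0.0598
```

Run:
```python
from h import *
st();snap("e")
o=arm.observe()["orientation"];print(np.degrees(np.arctan2(o[1][1],o[0][1])))
t=cv2.imread("pics/e_top.png");s=cv2.imread("pics/e_scene.png")
f=lambda im,x,y,w,h,k:cv2.resize(im[y:y+h,x:x+w],None,fx=k,fy=k,interpolation=cv2.INTER_CUBIC)
cv2.imwrite("pics/e1.png",np.hstack([f(t,200,200,130,90,3),f(s,290,140,130,90,3)]))
cv2.imwrite("pics/e2.png",np.hstack([f(t,350,190,130,100,3),f(s,130,240,130,100,3)]))
# bar position, tube fit again
X=np.array([.9987,-.0518]);Y=np.array([.0518,.9987]);M=np.stack([X,Y]);O=np.array([.53363,.07105])
for n in("scene","top"):
    W=cloud(n,np.load(f"e_{n}.npy"));L=(W[...,:2]-O)@M.T;z=W[...,2]
    m=(abs(L[...,0])<.02)&(abs(L[...,1])<.11)&(z>.1)&(z<.135)
    Q=np.c_[L[m],z[m]]*1000;print("tab",len(Q),Q.min(0).round(1),Q.max(0).round(1))
    for s_ in(1,-1):
        m=(abs(L[...,0]-.035*s_)<.014)&(abs(L[...,1])<.03)&(z>.075)&(z<.1)
        Q=np.c_[L[m],z[m]]*1000;print("clip",s_,len(Q),Q.min(0).round(1),Q.max(0).round(1))
```

```text
{'t': 7.4, 'q': [-39.4589, 19.9034, 69.8004, -0.1075, 89.2936, 49.2307], 'tool_pos': [0.5032, -0.3671, 0.1542], 'orientation': [[0.9997, 0.0228, 0.0123], [0.023, -0.9997, -0.0126], [0.012, 0.0128, -0.9998]], 'force': [0.7056, -0.2327, -0.6079], 'gripper_width': 0.0598}
-88.39685461345637
tab 151 [ -19.7 -104.   100.5] [ 13.4  76.9 125.9]
clip 1 56 [ 29.1 -18.2  77.3] [42.4 22.6 93.6]
clip -1 54 [-41.7 -17.1  75.5] [-25.9  21.8  93.9]
tab 57 [ -19.  -104.2  101.3] [  9.6  72.9 126.4]
clip 1 29 [ 27.5 -19.4  81. ] [40.7 18.6 94.4]
clip -1 31 [-41.9 -18.9  79. ] [-28.4  18.3  97.6]
```

View pics/e1.png

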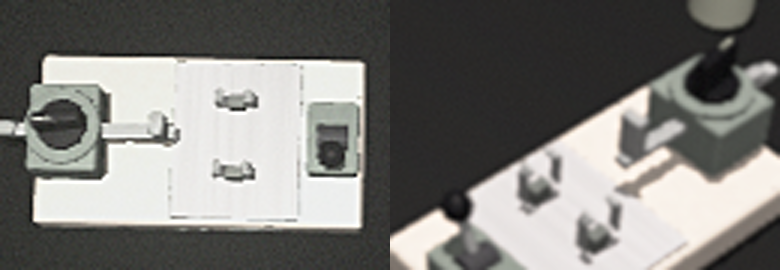

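View pics/e2.png

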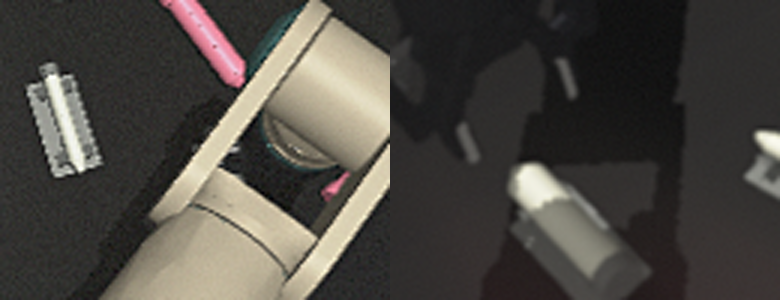

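Call:
apply_moves(motion=[[0.7,0,0,0,0],[0.7,0,0,0,0],[0.7,0,0,-0.8,0],[0.7,0,0,-1.4,0],[0.7,0,0,-1.4,0]], grip_force=60)

```text
t: 8.0
tool_pos: [0.4988, -0.3595, 0.0712]
orientation: [[0.999, 0.031, -0.008], [0.031, -1.0, 0.005], [-0.008, -0.006, -1.0]]
force: [0.2, 0.2, -1.1]
gripper_width: 0.0596
```

Run:
```python
from h import *
st()
o=arm.observe()["orientation"];print(np.degrees(np.arctan2(o[1][1],o[0][1])))
```

```text
{'t': 8.0, 'q': [-39.1925, 23.6231, 74.8489, -0.0567, 82.0837, 49.0628], 'tool_pos': [0.4988, -0.3595, 0.0712], 'orientation': [[0.9995, 0.0306, -0.0081], [0.0306, -0.9995, 0.0054], [-0.008, -0.0056, -1.0]], 'force': [0.2048, 0.237, -1.061], 'gripper_width': 0.0596}
-88.24849653064364
```

Call:
apply_moves(motion=[[0.7,0,0,0,0],[0.7,0,0,0,0]])

```text
t: 8.2
tool_pos: [0.5003, -0.3599, 0.0746]
orientation: [[0.999, 0.032, -0.004], [0.032, -0.999, 0.003], [-0.004, -0.003, -1.0]]
force: [-0.2, -0.6, 0.7]
gripper_width: 0.0599
```

Call:
apply_moves(motion=[[0.7,0.05,-0.03,-0.4,0],[0.7,0.05,-0.03,-0.8,0],[0.7,0.05,-0.03,-1.1,0],[0.7,0.05,-0.03,-1.2,0],[0.7,0.05,-0.03,-1.2,0],[0.7,0.05,-0.03,-1.2,0]])

```text
t: 8.8
tool_pos: [0.5034, -0.3619, 0.0159]
orientation: [[0.999, 0.032, -0.003], [0.032, -0.999, 0.001], [-0.003, -0.001, -1.0]]
force: [-0.1, -0.0, 0.2]
gripper_width: 0.0594
```

Call:
apply_moves(motion=[[0.5,-0.01,0,-0.03,0],[0.3,-0.01,0,-0.03,0],[0.1,-0.01,0,-0.03,0],[0,-0.01,0,-0.03,0],[0,-0.01,0,-0.03,0],[0,-0.01,0,-0.03,0]], grip_force=60)

```text
t: 9.4
tool_pos: [0.5033, -0.3614, 0.0155]
orientation: [[0.999, 0.032, -0.002], [0.032, -0.999, 0.002], [-0.002, -0.002, -1.0]]
force: [-1.2, 4.8, 6.1]
gripper_width: 0.0262
```

Run:
```python
from h import *
st()
```

```text
{'t': 9.4, 'q': [-39.0938, 27.6384, 76.3747, 0.0003, 76.1492, 49.0494], 'tool_pos': [0.5033, -0.3614, 0.0155], 'orientation': [[0.9995, 0.0324, -0.0022], [0.0324, -0.9995, 0.0018], [-0.0021, -0.0019, -1.0]], 'force': [-1.2022, 4.792, 6.1194], 'gripper_width': 0.0262}
```

Call:
apply_moves(motion=[[0,0,0,0.4,0],[0,0,0,1.0,0],[0,0,0,1.7,0],[0,0,0.3,2.4,0],[0,0.05,0.9,3.0,0],[0,0.1,1.6,3.0,-0.2],[0,0.2,2.3,3.0,-0.4],[0,0.2,3.0,3.0,-0.4]])

```text
t: 10.2
tool_pos: [0.5135, -0.2103, 0.1657]
orientation: [[1.0, -0.003, -0.001], [-0.003, -1.0, 0.001], [-0.001, -0.001, -1.0]]
force: [0.3, -0.2, 0.0]
gripper_width: 0.0262
```

Run:
```python
from h import *
st()
o=arm.observe()["orientation"];print(np.degrees(np.arctan2(o[1][1],o[0][1])))
```

```text
{'t': 10.2, 'q': [-26.0971, 9.5287, 80.7176, 0.0326, 89.8568, 64.0893], 'tool_pos': [0.5135, -0.2103, 0.1657], 'orientation': [[1.0, -0.0033, -0.0014], [-0.0033, -1.0, 0.0013], [-0.0014, -0.0013, -1.0]], 'force': [0.3203, -0.2035, 0.0097], 'gripper_width': 0.0262}
-90.18656556854911
```

Call:
apply_moves(motion=[[0,0.06,0.8,0,-0.1],[0,0.12,1.7,0,-0.2],[0,0.2,2.6,0,-0.3],[0,0.28,3.5,0,-0.4],[0,0.35,4.3,0,-0.5],[0,0.4,5.0,0,-0.56],[0,0.42,5.5,0,-0.56],[0,0.42,5.64,0,-0.56]])

```text
t: 11.0
tool_pos: [0.5344, 0.0739, 0.1657]
orientation: [[0.999, -0.049, -0.001], [-0.049, -0.999, 0.002], [-0.001, -0.002, -1.0]]
force: [0.5, -1.0, -0.7]
gripper_width: 0.0263
```

Call:
apply_moves(motion=[[0,0,0,0,0],[0,0,0,0,0],[0,0,0,0,0]])

```text
t: 11.3
tool_pos: [0.5345, 0.0728, 0.1657]
orientation: [[0.999, -0.051, -0.001], [-0.051, -0.999, 0.001], [-0.001, -0.001, -1.0]]
force: [0.6, -0.0, -0.9]
gripper_width: 0.0261
```

Run:
```python
from h import *
st();snap("f")
o=arm.observe()["orientation"];print(np.degrees(np.arctan2(o[1][1],o[0][1])))
t=cv2.imread("pics/f_top.png");s=cv2.imread("pics/f_scene.png")
f=lambda im,x,y,w,h,k:cv2.resize(im[y:y+h,x:x+w],None,fx=k,fy=k,interpolation=cv2.INTER_CUBIC)
cv2.imwrite("pics/f1.png",np.hstack([f(t,200,200,130,90,3),f(s,290,140,130,90,3)]))
```

```text
{'t': 11.3, 'q': [3.7915, 7.0162, 83.484, 0.0741, 89.5521, 96.6963], 'tool_pos': [0.5345, 0.0728, 0.1657], 'orientation': [[0.9987, -0.0507, -0.001], [-0.0507, -0.9987, 0.0012], [-0.0011, -0.0012, -1.0]], 'force': [0.6065, -0.0404, -0.8937], 'gripper_width': 0.0261}
-92.90958793024356
```

View pics/f1.png

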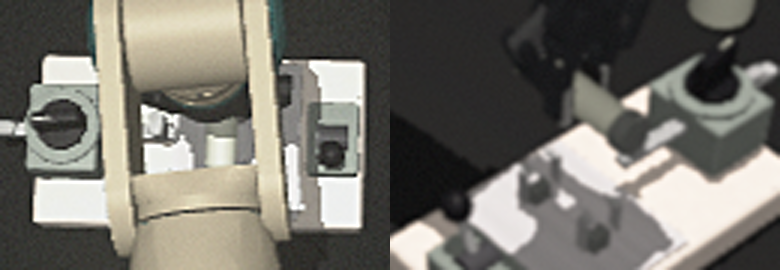

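Run:
```python
from h import *
from scipy.optimize import least_squares
X=np.array([.9987,-.0518]);Y=np.array([.0518,.9987]);M=np.stack([X,Y]);O=np.array([.53363,.07105])
for n in("scene","top"):
    W=cloud(n,np.load(f"f_{n}.npy"));L=(W[...,:2]-O)@M.T;z=W[...,2];x=L[...,0];y=L[...,1]
    im=cv2.imread(f"pics/f_{n}.png").astype(int)
    m=(abs(y)<.025)&(z>.16)&(z<.205)&(abs(x)<.08)&(im.min(-1)>95)
    B=np.c_[L[m],z[m]];print(n,len(B),(B.min(0)*1e3).round(1),(B.max(0)*1e3).round(1))
    m=(abs(y)<.025)&(z>.16)&(z<.205)&(x>.02)&(x<.08);C=np.c_[L[m],z[m]];print("cap max x",len(C),np.percentile(C,98,axis=0).round(4))
    r=least_squares(lambda p:np.hypot(B[:,1]-p[0]-p[1]*B[:,0],B[:,2]-p[2]-p[3]*B[:,0])-.014,[0,0,.18,0],loss="soft_l1",f_scale=.001);print((r.x*1e3).round(2))
```

```text
scene 217 [ -1.5 -12.8 169.7] [ 65.   19.3 204.2]
cap max x 318 [0.0646 0.015  0.1998]
[  3.57 -12.03 182.76  10.74]
top 163 [-54.4 -14.  179.9] [-10.7  13.7 200.4]Traceback (most recent call last):
  File "<stdin>", line 9, in <module>
    return _quantile_unchecked(
        a, q, axis, out, overwrite_input, method, keepdims, weights)
    return _ureduce(a,
                    func=_quantile_ureduce_func,
    ...<5 lines>...
                    overwrite_input=overwrite_input,
                    method=method)
    r = func(a, **kwargs)
    result = _quantile(arr,
                       quantiles=q,
    ...<2 lines>...
                       out=out,
                       weights=wgt)
    slices_having_nans = np.isnan(arr[-1, ...])
                                  ~~~^^^^^^^^^
IndexError: index -1 is out of bounds for axis 0 with size 0
```

Call:
apply_moves(motion=[[0,0,-0.02,-0.4,0],[0,0,-0.02,-0.9,0],[0,0,-0.02,-1.3,0],[0,0,-0.02,-1.5,0],[0,0,-0.02,-1.5,0],[0,0,-0.02,-1.5,0]])

```text
t: 12.0
tool_pos: [0.535, 0.0717, 0.0917]
orientation: [[0.999, -0.051, 0.0], [-0.051, -0.999, 0.001], [0.0, -0.001, -1.0]]
force: [0.5, 0.0, -0.1]
gripper_width: 0.0264
```

Run:
```python
from h import *
st();snap("g")
t=cv2.imread("pics/g_top.png");s=cv2.imread("pics/g_scene.png")
f=lambda im,x,y,w,h,k:cv2.resize(im[y:y+h,x:x+w],None,fx=k,fy=k,interpolation=cv2.INTER_CUBIC)
cv2.imwrite("pics/g1.png",np.hstack([f(t,220,210,70,80,5),f(s,315,160,80,80,5)]))
```

```text
{'t': 12.0, 'q': [3.6703, 10.5259, 88.3211, 0.0839, 81.1323, 96.5852], 'tool_pos': [0.535, 0.0717, 0.0917], 'orientation': [[0.9987, -0.0511, 0.0003], [-0.0511, -0.9987, 0.0015], [0.0002, -0.0015, -1.0]], 'force': [0.463, 0.0381, -0.1174], 'gripper_width': 0.0264}
```

View pics/g1.png

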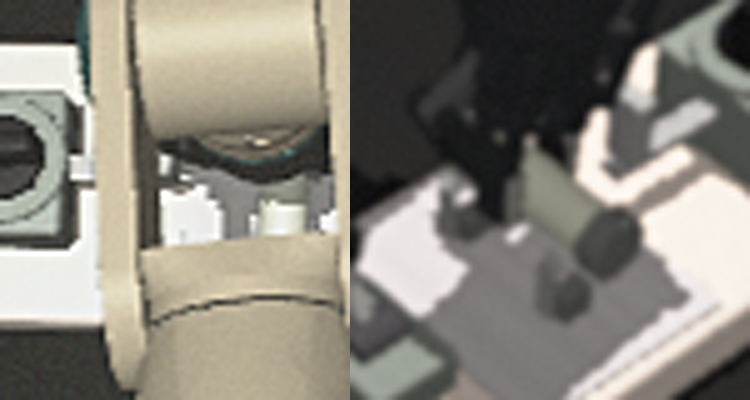

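Call:
apply_moves(motion=[[0,0,0,-0.08,0],[0,0,0,-0.16,0],[0,0,0,-0.22,0],[0,0,0,-0.26,0],[0,0,0,-0.26,0]])

```text
t: 12.6
tool_pos: [0.5364, 0.0722, 0.0809]
orientation: [[0.999, -0.051, 0.005], [-0.051, -0.999, 0.002], [0.005, -0.002, -1.0]]
force: [-0.6, 1.1, 6.9]
gripper_width: 0.0263
```

Call:
apply_moves(motion=[[0,-0.01,0,-0.08,0],[0,-0.01,0,-0.14,0],[0,-0.01,0,-0.2,0],[0,-0.01,0,-0.26,0],[0,-0.01,0,-0.32,0],[0,-0.01,0,-0.33,0],[0,-0.01,0,-0.33,0]])

```text
t: 13.3
tool_pos: [0.535, 0.0722, 0.0628]
orientation: [[0.999, -0.051, 0.002], [-0.051, -0.999, 0.002], [0.002, -0.002, -1.0]]
force: [2.1, 1.2, -8.0]
gripper_width: 0.0262
```

Call:
apply_moves(motion=[[0,0,0,-0.02,0],[0.3,0,0,-0.02,0],[0.45,0,0,-0.02,0],[0.55,0,0,-0.02,0],[0.55,0,0,0,0]])

```text
t: 13.8
tool_pos: [0.5354, 0.0721, 0.0636]
orientation: [[0.999, -0.051, 0.003], [-0.051, -0.999, 0.002], [0.003, -0.002, -1.0]]
force: [-0.1, 0.1, -0.1]
gripper_width: 0.0469
```

Call:
apply_moves(motion=[[0.6,0,0,0.3,0],[0.6,0,0,0.9,0],[0.6,0,0,1.6,0],[0.6,-0.5,0,2.2,0],[0.6,-1.2,0,2.2,0],[0.6,-2,0,2.2,0],[0.6,-2.4,0,2.2,0],[0.6,-2.4,0,2.2,0]])

```text
t: 14.6
tool_pos: [0.4143, 0.0722, 0.1755]
orientation: [[0.999, -0.05, 0.007], [-0.05, -0.999, 0.002], [0.006, -0.003, -1.0]]
force: [1.1, 0.0, 0.4]
gripper_width: 0.0511
```

```bash
cat > chk.py <<'E'
from h import *
import sys
from scipy.optimize import least_squares
tag=sys.argv[1]
st();snap(tag)
t=cv2.imread(f"pics/{tag}_top.png");s=cv2.imread(f"pics/{tag}_scene.png")
f=lambda im,x,y,w,h,k:cv2.resize(im[y:y+h,x:x+w],None,fx=k,fy=k,interpolation=cv2.INTER_CUBIC)
cv2.imwrite(f"pics/{tag}1.png",np.hstack([f(t,210,210,130,130,3),f(s,285,140,130,130,3)]))
X=np.array([.9987,-.0518]);Y=np.array([.0518,.9987]);M=np.stack([X,Y]);O=np.array([.53363,.07105])
for n in("scene","top"):
    W=cloud(n,np.load(f"{tag}_{n}.npy"));L=(W[...,:2]-O)@M.T;z=W[...,2];x=L[...,0];y=L[...,1]
    im=cv2.imread(f"pics/{tag}_{n}.png").astype(int)
    m=(abs(y)<.02)&(z>.076)&(z<.12)&(abs(x)<.08)
    B=np.c_[L[m],z[m]];print(n,len(B),(np.percentile(B,2,axis=0)*1e3).round(1),(np.percentile(B,98,axis=0)*1e3).round(1))
    B=B[abs(B[:,0])<.027]
    if len(B)<20: continue
    r=least_squares(lambda p:np.hypot(B[:,1]-p[0]-p[1]*B[:,0],B[:,2]-p[2]-p[3]*B[:,0])-.014,[0,0,.08,0],loss="soft_l1",f_scale=.001);print("y,yaw,z,pitch *1e3",(r.x*1e3).round(2))
    for lo,hi in((-.027,-.01),(-.01,.01),(.01,.027)):
        b=B[(B[:,0]>lo)&(B[:,0]<hi)];print(lo,len(b),np.percentile(b[:,2],95).round(4) if len(b) else None)
    m=(abs(x)<.06)&(abs(y+.095)<.03)&(z>.095)&(z<.14);Q=np.c_[L[m],z[m]]*1e3
    if len(Q): print("ball",len(Q),Q.min(0).round(1),Q.max(0).round(1))
E
python3 chk.py i
```

```text
{'t': 14.6, 'q': [4.7888, -13.3761, 101.9535, 0.098, 91.0388, 97.6735], 'tool_pos': [0.4143, 0.0722, 0.1755], 'orientation': [[0.9987, -0.0503, 0.0065], [-0.0503, -0.9987, 0.0023], [0.0064, -0.0026, -1.0]], 'force': [1.0573, 0.0494, 0.4377], 'gripper_width': 0.0511}
scene 565 [-52.1 -15.8  77.2] [63.9 16.6 94.1]
y,yaw,z,pitch *1e3 [ 2.4  19.73 77.48 10.76]
-0.027 71 0.0921
-0.01 79 0.0929
0.01 67 0.0926
ball 106 [ -33.1 -105.7   95.4] [ -9.9 -81.7 122.6]
top 218 [  3.3 -18.1  80.2] [60.2 15.1 95.5]
y,yaw,z,pitch *1e3 [  1.08 -37.13  76.17   9.31]
-0.027 0 None
-0.01 23 0.092
0.01 56 0.0929
ball 66 [ -37.8 -107.3  106.8] [-13.7 -84.5 123.5]
```

View pics/i1.png

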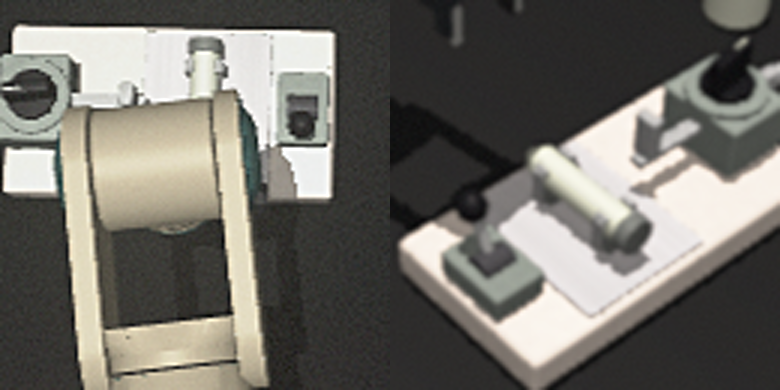

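The tube is home: axis about 77 mm up, level, cap end at x≈64. Next is the switch, with closed fingers pushing +x from behind the ball.

Call:
apply_moves(motion=[[0.3,0.2,-0.7,0,0],[0,0.5,-1.4,0,0],[0,0.7,-1.85,0,0],[0,0.7,-1.85,-0.4,0],[0,0.7,-1.85,-1.1,0],[0,0.7,-1.85,-1.58,0],[0,0.7,-1.85,-1.58,0],[0,0.7,-1.85,-1.58,0]])

```text
t: 15.5
tool_pos: [0.4518, -0.0205, 0.0969]
orientation: [[0.999, -0.051, 0.007], [-0.051, -0.999, 0.002], [0.006, -0.002, -1.0]]
force: [0.4, 0.4, 0.0]
gripper_width: 0.0
```

```bash
python3 chk.py j
```

```text
{'t': 15.5, 'q': [-7.3869, -4.0564, 102.8919, 0.1687, 80.8082, 85.4935], 'tool_pos': [0.4518, -0.0205, 0.0969], 'orientation': [[0.9987, -0.0507, 0.0065], [-0.0507, -0.9987, 0.0021], [0.0064, -0.0024, -1.0]], 'force': [0.39, 0.4237, 0.0172], 'gripper_width': 0.0}
scene 562 [-50.9 -15.8  76.8] [63.4 15.6 93.9]
y,yaw,z,pitch *1e3 [  3.   -19.32  77.56   9.72]
-0.027 66 0.0925
-0.01 78 0.0934
0.01 66 0.0929
ball 109 [ -33.9 -106.    95.3] [ -9.6 -82.2 124.3]
top 290 [-60.  -13.7  79.6] [60.2 17.7 96.7]
y,yaw,z,pitch *1e3 [ -1.03  49.71  77.59 -31.06]
-0.027 21 0.0922
-0.01 32 0.0941
0.01 41 0.0928
```

View pics/j1.png

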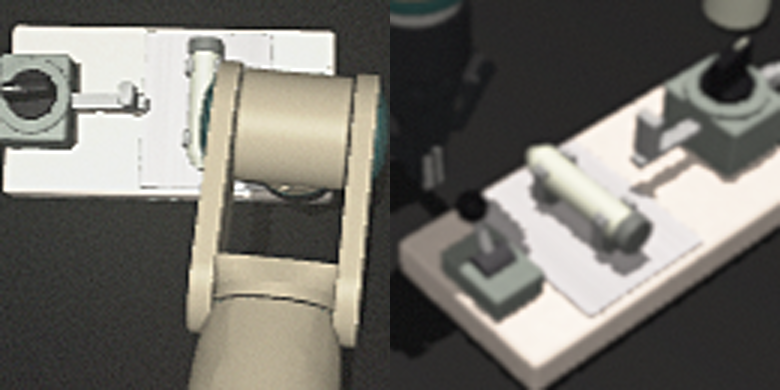

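Call:
apply_moves(motion=[[0,0.3,-0.01,0,0],[0,0.55,-0.03,0,0],[0,0.75,-0.04,0,0],[0,0.95,-0.05,0,0],[0,1.15,-0.06,0,0],[0,1.35,-0.07,0,0],[0,1.5,-0.08,0,0],[0,1.53,-0.08,0,0]])

```text
t: 16.4
tool_pos: [0.5287, -0.0246, 0.0974]
orientation: [[0.999, -0.051, 0.007], [-0.051, -0.999, 0.002], [0.007, -0.002, -1.0]]
force: [-7.9, 0.1, 3.1]
gripper_width: -0.0002
```

Call:
apply_moves(motion=[[0,0,0,0,0],[0,0,0,0,0]])

```text
t: 16.6
tool_pos: [0.5285, -0.0246, 0.0973]
orientation: [[0.999, -0.051, 0.006], [-0.051, -0.999, 0.002], [0.006, -0.002, -1.0]]
force: [-3.8, -0.4, 0.9]
gripper_width: 0.0002
```

```bash
python3 chk.py k
```

```text
{'t': 16.6, 'q': [-6.7421, 8.3071, 90.1352, 0.1489, 81.2334, 86.1371], 'tool_pos': [0.5285, -0.0246, 0.0973], 'orientation': [[0.9987, -0.0506, 0.0059], [-0.0506, -0.9987, 0.0019], [0.0058, -0.0022, -1.0]], 'force': [-3.8067, -0.4109, 0.9471], 'gripper_width': 0.0002}
scene 516 [-38.6 -16.1  76.9] [64.  15.7 94.1]
y,yaw,z,pitch *1e3 [ 2.88 -7.6  77.49  1.53]
-0.027 66 0.0925
-0.01 83 0.0923
0.01 67 0.0925
ball 224 [  -4.5 -110.2   97.7] [ 38.2 -79.7 139.7]
top 209 [-54.5  -2.4  80.4] [58.  18.  95.9]
y,yaw,z,pitch *1e3 [ -0.88 -23.98  77.62  44.23]
-0.027 25 0.093
-0.01 33 0.0945
0.01 29 0.0958
```

View pics/k1.png

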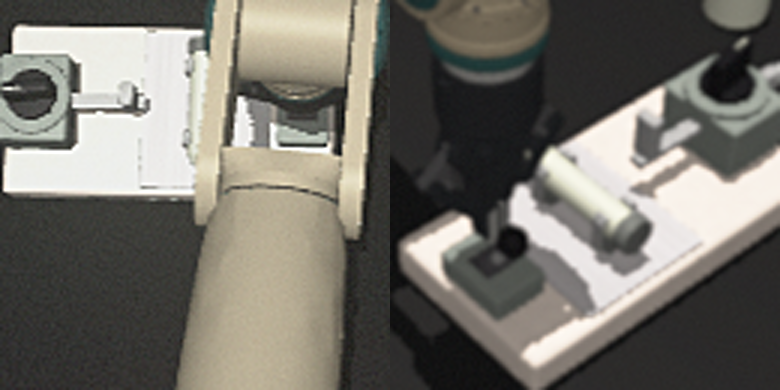

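Call:
apply_moves(motion=[[0,0.04,0,0,0],[0,0.04,0,0,0],[0,-0.3,0.02,0,0],[0,-0.8,0.04,0,0],[0,-1.4,0.06,0.4,0],[0,-1.8,0.06,1.2,0],[0,-2.2,0.06,2,0],[0,-2.4,0.06,2,0]])

```text
t: 17.5
tool_pos: [0.4102, -0.0219, 0.2036]
orientation: [[0.999, -0.051, 0.019], [-0.051, -0.999, 0.0], [0.019, -0.001, -1.0]]
force: [0.9, 0.0, -0.5]
gripper_width: -0.0001
```

Call:
apply_moves(motion=[[0,0,-0.9,0,0],[0,0,-1.8,0,0],[0,0,-2.7,0,0],[0,0,-3.4,0,0],[0,0,-3.4,0,0]])

```text
t: 18.0
tool_pos: [0.41, -0.1954, 0.2037]
orientation: [[0.998, -0.055, 0.02], [-0.055, -0.998, -0.002], [0.02, 0.001, -1.0]]
force: [1.1, 0.2, -0.7]
gripper_width: -0.0003
```

```bash
python3 chk.py l
python3 - <<'E'
from h import *
for n in("scene","top"):
    W=cloud(n,np.load(f"l_{n}.npy"))
    W0=cloud(n,np.load(f"a_{n}.npy"))
    for nm,(a,b,c,d_) in dict(thin=(.5,.66,-.25,-.16),beaker=(.69,.79,-.26,-.16),bottle=(.34,.47,.36,.48)).items():
        for w in(W0,W):
            m=(w[...,0]>a)&(w[...,0]<b)&(w[...,1]>c)&(w[...,1]<d_)&(w[...,2]>.02);print(n,nm,m.sum(),np.nanmean(w[m],0).round(4))
E
```

```text
{'t': 18.0, 'q': [-30.4498, -8.9556, 94.9179, 0.4939, 93.0174, 62.7503], 'tool_pos': [0.41, -0.1954, 0.2037], 'orientation': [[0.9983, -0.0553, 0.0197], [-0.0553, -0.9985, -0.0016], [0.0198, 0.0005, -0.9998]], 'force': [1.1098, 0.2175, -0.7336], 'gripper_width': -0.0003}
scene 561 [-53.2 -15.9  77.1] [63.5 16.  94.3]
y,yaw,z,pitch *1e3 [ 2.7   2.41 77.63  2.18]
-0.027 68 0.0925
-0.01 78 0.0933
0.01 66 0.0921
ball 104 [  13.7 -105.2  102.9] [ 38.2 -80.1 121.5]
top 454 [-59.6 -18.3  78.1] [58.9 15.2 96.3]
y,yaw,z,pitch *1e3 [ 0.11 -6.86 77.23 15.51]
-0.027 51 0.0935
-0.01 65 0.093
0.01 57 0.0934
ball 66 [  10.6 -106.2  106.4] [ 34.3 -83.5 123.7]
scene thin 469 [ 0.5881 -0.2044  0.0289]
scene thin 468 [ 0.5881 -0.2044  0.029 ]
scene beaker 1135 [ 0.7358 -0.2069  0.0592]
scene beaker 1139 [ 0.7358 -0.2068  0.0592]
scene bottle 834 [0.4155 0.4134 0.0846]
scene bottle 837 [0.4153 0.4134 0.0847]
top thin 251 [ 0.5818 -0.2054  0.0288]
top thin 154 [ 0.6026 -0.2001  0.0292]
top beaker 359 [ 0.7402 -0.2115  0.0602]
top beaker 357 [ 0.7402 -0.2116  0.0602]
top bottle 589 [0.3972 0.4133 0.0982]
top bottle 593 [0.3973 0.4133 0.098 ]
```

View pics/l1.png

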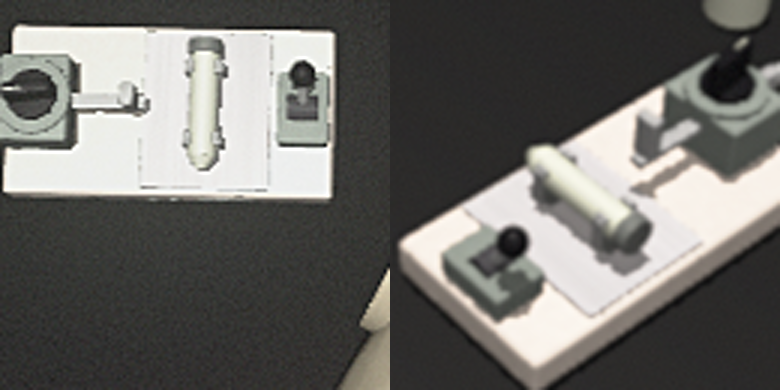

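Everything reads as done: the knob is turned, the bar is aside, the tube is in both clips, and the ball is at x≈+24. The robot is clear of the mixer, so I hand in.

```bash
python3 -c "
from h import *
print(arm.job_done());st()"
```

```text
the job is handed in; nothing more can be done
None
the job is handed in; nothing more can be done
```

The mixer job is finished and handed in at about 18 s of the 64 s allowed; no verdict was reported.

**What I did**
- **Knob:** turned clockwise by about 82° (1.43 rad).
- **Bar:** slid about 86 mm aside by its tab.
- **Tube:** picked the thick tube from its cradle, lowered it over the clips and let go about 2 mm above home. The jaws pulled it the rest of the way. The upward push I read was about 7 N going in, then the jaws pulled down with 8 N, so I never bore down on it.
- **Switch:** pushed over to +x with closed fingers.

**Last checks**

| Item | Reading |
|---|---|
| Tube axis height | 77.2–77.6 mm (home is 77) |
| Tube sideways | 0.1 mm (top camera) and 2.7 mm (scene camera) from the mixer's axis |
| Tube along the seat | about 0–1 mm |
| Tube alignment | within about 0.01 rad of the seat |
| Switch ball | x ≈ +24 mm, its full "on" position |
| Bottle, beaker, thin tube | same positions as at the start |

- **Camera disagreement:** the sideways tube readings differ because the two cameras are offset from each other by about 2–3 mm. The clips show a similar offset between the cameras, so I took the tube as centred.
- **Thin tube, top camera:** the arm partly hid it in the last top view, so only the scene view confirms it did not move.
- **Last state reading:** I asked for one more reading after handing in, but it was refused.

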